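Level and lock the repair stand

ROBOT

A 6-joint arm with a two-finger parallel gripper is mounted at the origin on the work surface. World frame = base frame: x ahead of the robot, y to its left, z up, the work surface at z = 0. Lengths are in m, angles in rad, forces in N, time in s.
With the tool pointing down it reaches from about 0.3 to 0.75 m from the base axis. Payload 8.5 kg.
Tool frame: the origin (TCP) lies where the fingers leave the gripper's body, on its centre line; the fingertips stand 73 mm ahead of it and the grasp point (between the pads) lies 54 mm ahead of it; z points along the fingers, y is the direction in which the jaws open and shut (so a half turn about z gives the same grasp; the last joint's range is limited). The gripper opens to 85 mm and grips with 20 to 120 N. Pads are 22 mm wide; open, the fingers measure 114 mm over their backs; the gripper's body (76 mm by 85 mm) begins 54 mm behind the grasp point. The pads swing forward as they close: fully open they stand 13 mm farther back than shut.
Start: joints at [-1.519, 0.381, 1.297, -0, 1.464, -0.215], TCP at [0.145, -0.531, 0.304] pointing down, gripper open.
Joint ranges: [-3.11, 3.11], [-0.89, 2.33], [0.22, 2.48], [-1.42, 4.56], [0.17, 2.85], [-2.88, 2.88]. Speed limits (rad/s): [2.39, 2.39, 3.14, 3.14, 3.14, 3.14].

INTERFACE

Orientations are given as a rotation vector (axis times angle).
In Python, from plant import * gives the robot as it stands. The module is installed in compiled form; this text tells all that it offers.
- The arm moves only by the tool jog_arm, never from a script. Its argument "rows" is a list of rows, each a list of 3 entries, a list of its own where there are three numbers: the closure, from 0 (fully open) to 1 (shut), then the shift along the tool's x, y, z in cm, then the turn about the tool's z in rad. In form: [[gripper, [tx, ty, tz], yaw], ...]. A call has 1 to 5 rows; each row is the pose to reach, as a shift and turn from the pose commanded when the call began, along the tool's axes at that moment; what a row does not reach only later rows make up. A row lasts 1/8 s, in which the tool goes at most 62.5 mm and 10.7 degrees, less where a joint would pass 70% of its speed; a pose out of reach is approached as far as the arm can. A call with a gripper value outside its range is refused whole. The fingers move at their own pace and stop on an object; "grip_force" is the grip in N (left out, the last holds). Time passes only in rows, so rows that repeat a pose let the fingers close. It gives the time, the measured TCP pose, the force and the opening at its end, in the units of the state.
- get_obs(): the state, without advancing time (a new reading comes with each control period).
- get_image(name): name is "side" or "top" or "wrist"; returns a dict with "image" (384x512x3 uint8, red, green, blue), "fx", "fy", "cx", "cy" (pixels), "pose" (4x4, takes a point from camera to world coordinates). Camera axes: x right, y up, looking along -z (the intrinsics and any distortion apply to the point x, -y, -z); pixel columns grow to the right and rows downward; lengths in m; the calibration is good to about 2 mm. A picture is of the moment at which its call begins. There is no depth.
- job_done(): hands the job in, once; it reports no verdict.
The state is a dict: "t": time; "qpos": joint angles; "qvel": joint speeds; "effort": joint torques, N m; "position": TCP position; "tcp_rot": TCP orientation; "force": force on the tool from outside, world axes, zero at the start; "ft_torque": the same for the moment, N m; "width": finger opening in m.
Only numpy, scipy, OpenCV 4.12 (cv2) and the standard library are available. Lean on these libraries where they do the work, as an engineer would, in place of code of your own. Each camera call takes 0.05 s, during which the arm holds its last target. There are 200 camera calls.

TASK

The plywood deck of the repair stand, with the carved leaf crest on it, sags at its front lip. Pick up the wooden wedge and push it thin end first under the lip until it jams tight with the deck up against its stop, and let it go. Then turn the red lock knob clockwise until it clicks past its detent onto the green dot, let go, and leave the glue jar, the tin and the screwdriver where they are.

Things in the scene. Friction and masses are not known exactly. Their poses are not given: they have to be found in the camera images.
- stand: Fixed wooden repair stand. Origin on the bench (z = 0) below the middle of the deck's front lip; x axis points from the lip under the deck (the way the wedge goes in), y left, z up. Side cheeks 36 mm high, inner faces at y = -92 and +92 mm, x = 5 to 220 mm; rear hinge block at x = 190 mm; bare bench between them.
- lock_housing (a point): Fixed grey lock housing, left of the deck: the point is the centre of its face, 85 mm above the bench. The face slopes 35 degrees from level, up and away from the robot side; z axis is its normal, x up the slope. The housing is 100 mm wide, up to 112 mm high, and spans x = 5 to 95, y = 108 to 208 mm in the stand's frame.
- deck_lip (a point): Middle of the lower front edge of the plywood deck, about 10 mm above the bench while it sags, 20 mm when level; axes of the deck. The deck is 180 mm deep, 168 wide, 14 thick, hinged at its far edge, yellow stripe along its lip. The green carving on it starts about 40 mm behind the lip and stands up to 25 mm above the deck.
- deck (a joint): Deck hinge angle, rad: 0 = sagging on its lower rest, 0.055 = level, against its upper stop (it cannot go farther). The deck weighs about 0.6 kg, so its lip presses down on the wedge with about 3 N; it falls back if not propped.
- wedge_center (a point): Loose light-wood wedge, 140 mm long, 34 wide, flat underside, 4 mm high at its thin +x end, 28 mm at its thick -x end, about 70 g. Point half-way along, 8 mm above its underside; z up. Pushing it in takes 1 to 5 N, rising past 10 N once the deck meets its stop, thin end then some 93 mm past the lip, 47 mm of the thick end out; friction keeps it there.
- knob_grip (a point): Point to grip on the knob's red bar, on the knob's axis, 36 mm above the sloping face, 10 mm below the bar's top. z is the knob's axis, out of the face (35 degrees from vertical, leaning to the stand's -x); x along the bar to its white-line end. Bar 48 mm long (x), 14 wide (y), 34 high, on a black foot 50 mm across, 8 thick, on a 62 mm disc 6 thick.
- knob (a joint): Knob angle, rad, growing clockwise seen from outside the face (about -z of knob_grip). At 0 the white line points to the red dot, at 1.1 to the green dot. Starts in its open notch, about 0.1. A sprung detent resists with up to about 0.2 N m and throws the knob back if let go before its crest at 0.6; past that it clicks into the notch at 1.1 and stays. End stop 1.2.
- gluejar_mid (a point): Bystander: glue jar with yellow cap, 60 mm across, 85 mm high; point half-way up.
- tin_mid (a point): Bystander: white-topped tin with green label, 64 mm across, 75 mm high; point half-way up.
- driver_grip (a point): Bystander: screwdriver lying on the bench, 200 mm long, red handle 26 mm thick; point at the middle of its handle.
Not all that is in view belongs to the job. Of the things shaped like the part that bears wedge_center, the wooden one is meant.

How it is judged:
By the outcome, as a careful person would: the job done as asked, in the order asked, and still so for the second after the job is handed in, with the robot touching nothing.
It also fails if it takes over 48 s, if anything falls off the work surface, if the arm or the gripper's body presses on something with over 40 N, if the wrist force passes 120 N, or if a joint passes its speed limit or range.

## Working session

There is one attempt and no reset: what is moved stays moved. The work goes in short steps, Python scripts to look and compute and a tool call to move; the robot and the scene stay as the last step left them, time stands still between calls to the robot, and variables do not carry over. Pictures are saved under pics/ and viewed, about 8 in all and at most 12, crops included, and the job is handed in when it is done.

Besides the shell and the picture viewer there is one more tool, called after "Call:" as name(argument=value, ...), one argument or row to a line, values as JSON. jog_arm: Moves the arm, as the interface text tells. Its arguments: {"type":"object","properties":{"rows":{"type":"array"},"grip_force":{"type":"number"}},"required":["rows"]}

```bash
mkdir -p pics
cat > h.py <<'E'
from plant import *
import numpy as np, cv2
from scipy.spatial.transform import Rotation as R
def snap(n,f):
    d=get_image(n); cv2.imwrite(f'pics/{f}.png',d['image'][:,:,::-1]); np.savez(f'pics/{f}.npz',**d); return d
def ray(d,u,v):
    c=np.array([(u-d['cx'])/d['fx'],-(v-d['cy'])/d['fy'],-1.]); T=np.array(d['pose']); return T[:3,3],T[:3,:3]@c
def onz(d,u,v,z):
    o,r=ray(d,u,v); return o+r*(z-o[2])/r[2]
def proj(d,p):
    T=np.array(d['pose']); c=T[:3,:3].T@(np.asarray(p)-T[:3,3]); return d['cx']-d['fx']*c[0]/c[2], d['cy']+d['fy']*c[1]/c[2]
def tri(a,pa,b,pb):
    A=np.zeros((3,3));B=np.zeros(3)
    for d,p in((a,pa),(b,pb)):
        o,r=ray(d,*p); r=r/np.linalg.norm(r); M=np.eye(3)-np.outer(r,r);A+=M;B+=M@o
    return np.linalg.solve(A,B)
def load(f): return dict(np.load(f'pics/{f}.npz',allow_pickle=True))
E
python3 - <<'E'
from h import *
a=snap('top','top0');b=snap('side','side0')
for d in(a,b): print({k:(np.round(v,3) if k!='image' else 0) for k,v in d.items()})
o=get_obs();print(o['position'],o['tcp_rot'],o['force'],o['width'],o['t'])
E
```

```text
{'image': 0, 'fx': np.float64(499.759), 'fy': np.float64(499.759), 'cx': np.float64(259.869), 'cy': np.float64(189.209), 'pose': array([[-0.009,  0.995, -0.102,  0.432],
       [-1.   , -0.01 , -0.007, -0.019],
       [-0.008,  0.102,  0.995,  1.42 ],
       [ 0.   ,  0.   ,  0.   ,  1.   ]])}
{'image': 0, 'fx': np.float64(390.416), 'fy': np.float64(390.416), 'cx': np.float64(259.955), 'cy': np.float64(192.189), 'pose': array([[-0.978,  0.154, -0.139,  0.39 ],
       [-0.207, -0.652,  0.73 ,  0.9  ],
       [ 0.022,  0.743,  0.669,  0.977],
       [ 0.   ,  0.   ,  0.   ,  1.   ]])}
[ 0.14499262 -0.53036442  0.30336625] [-3.11237089e+00 -4.17666566e-01 -2.13604445e-04] [-0.0882036   0.52332678  0.38007751] 0.08520377552577355 0.1
```

View pics/top0.png

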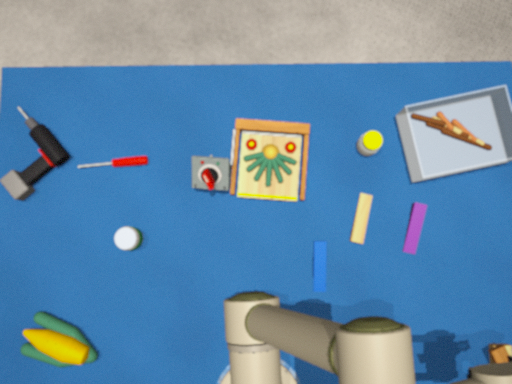

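View pics/side0.png

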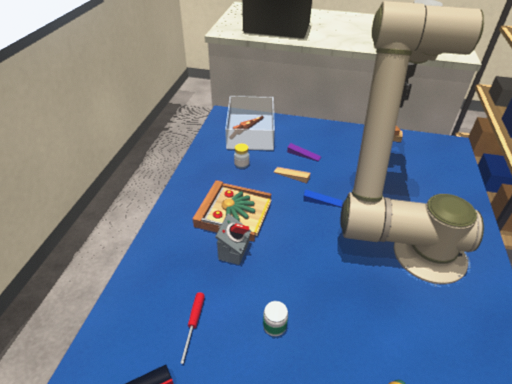

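The top view shows three wedge shapes: cream wood at (362,218), blue at (320,265) and purple at (415,228). I choose the cream one. The stand is at (270,160) with its yellow lip at (267,197), and the knob is at (209,178). Next is a close crop to check the choice and find the thin end.

Run:
```python
from h import *
a=load('top0');b=load('side0')
A=cv2.resize(a['image'][110:260,180:390],None,fx=3.7,fy=3.7,interpolation=cv2.INTER_CUBIC)
cv2.imwrite('pics/c1.png',A[:,:,::-1])
B=cv2.resize(b['image'][140:280,185:345],None,fx=4.2,fy=4.2,interpolation=cv2.INTER_CUBIC)
cv2.imwrite('pics/c2.png',B[:,:,::-1])
def mask(d,lo,hi,box):
    h=cv2.cvtColor(d['image'],cv2.COLOR_RGB2HSV);m=cv2.inRange(h,lo,hi);k=np.zeros_like(m);x0,y0,x1,y1=box;k[y0:y1,x0:x1]=m[y0:y1,x0:x1];return k
def big(m): return max(cv2.findContours(m,0,1)[0],key=cv2.contourArea)
w=big(mask(a,(10,30,120),(40,200,255),(340,185,385,250)));r=cv2.minAreaRect(w);print('wedge top',r)
for p in cv2.boxPoints(r): print(p,onz(a,*p,0.0),onz(a,*p,0.028))
w=big(mask(b,(8,30,110),(40,220,255),(265,160,320,190)));r=cv2.minAreaRect(w);print('wedge side',r, w[:,0].min(0),w[:,0].max(0))
for p in cv2.boxPoints(r): print(p,onz(b,*p,0.0))
s=mask(a,(25,150,150),(35,255,255),(225,185,315,205));c=big(s);r=cv2.minAreaRect(c);print('stripe',r)
for p in cv2.boxPoints(r): print(p,onz(a,*p,0.024))
```

```text
wedge top ((360.97802734375, 218.10244750976562), (13.270176887512207, 49.51871109008789), 12.094757080078125)
[349.30243 240.92197] [ 0.42914811 -0.26062319  0.        ] [ 0.42920793 -0.25586885  0.028     ]
[359.67804 192.50244] [ 0.56613033 -0.29388888  0.        ] [ 0.56348933 -0.28847866  0.028     ]
[372.65363 195.28293] [ 0.55781944 -0.33055075  0.        ] [ 0.55534231 -0.32441767  0.028     ]
[362.278   243.70245] [ 0.42102308 -0.29695599  0.        ] [ 0.42124309 -0.29148529  0.028     ]
wedge side ((291.3036804199219, 174.1385498046875), (35.17073059082031, 9.548768043518066), 9.7824068069458) [274 167] [309 181]
[273.1628  175.85565] [ 5.63002461e-01 -2.71544952e-01  1.11022302e-16]
[274.7852  166.44571] [ 0.56747544 -0.33170675  0.        ]
[309.44455 172.42145] [ 0.42618731 -0.32624907  0.        ]
[307.82217 181.83139] [ 4.25708926e-01 -2.67116688e-01 -1.11022302e-16]
stripe ((266.5205993652344, 195.73233032226562), (57.29228591918945, 2.6076810359954834), 4.39870548248291)
[237.85883 194.83528] [0.56059927 0.05223659 0.024     ]
[238.05884 192.23528] [0.56792382 0.05164245 0.024     ]
[295.18237 196.62938] [ 0.5539991  -0.10844817  0.024     ]
[294.98236 199.22939] [ 0.54669522 -0.10777018  0.024     ]
```

View pics/c1.png

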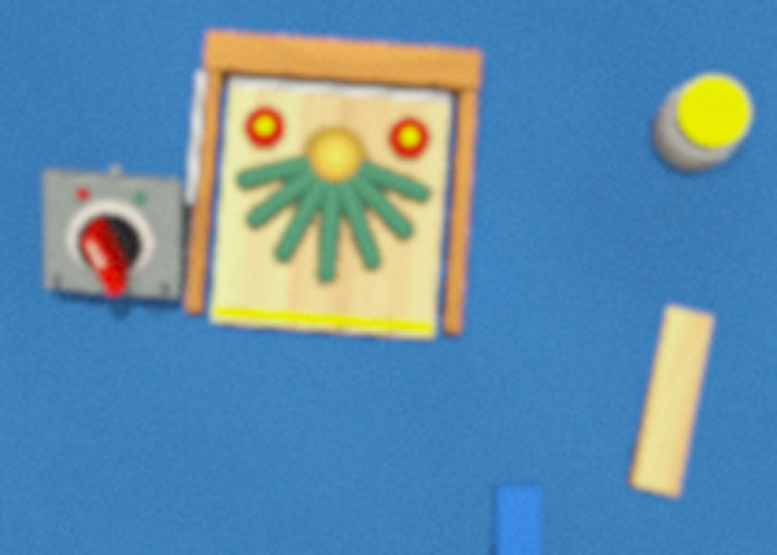

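View pics/c2.png

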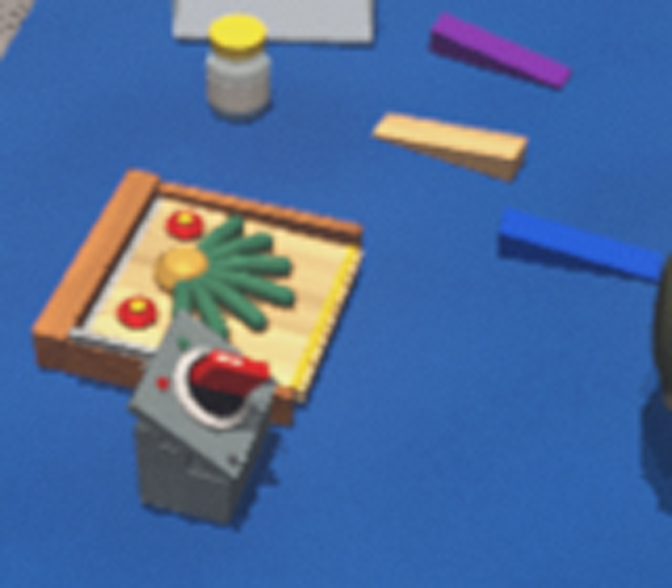

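The crops show the wood wedge at about (362,218) in the top view, between the jar and the blue wedge. Its thick end faces the robot and its thin end points away, so no flip is needed. The red and green dots lie up-slope of the knob at crop (83,193) and (139,198). Next I refine the stand and knob positions and work out the first move.

```bash
cat >> h.py <<'E'
def go(p,z,yaw):
    "shift cm in tool axes and turn, to put TCP at xy p, height z, tool-x heading yaw (mod pi)"
    o=get_obs();M=R.from_rotvec(o['tcp_rot']).as_matrix();s=100*M.T@(np.array([p[0],p[1],z])-o['position'])
    h=np.arctan2(M[1,0],M[0,0]);t=(h-yaw+np.pi/2)%np.pi-np.pi/2
    print('t',round(o['t'],2),'shift',s.round(2),'turn',round(t,3),'head',round(h,3),'q6',round(o['qpos'][5],2),'F',np.round(o['force'],1),'w',round(o['width'],4),'pos',np.round(o['position'],4))
E
python3 - <<'E'
from h import *
a=load('top0');b=load('side0')
def hs(d,lo,hi,box):
    h=cv2.cvtColor(d['image'],cv2.COLOR_RGB2HSV);m=cv2.inRange(h,lo,hi);k=np.zeros_like(m);x0,y0,x1,y1=box;k[y0:y1,x0:x1]=m[y0:y1,x0:x1];return k
# front edge of deck: boundary non-blue -> blue by column (red channel half level)
rd=a['image'][:,:,0].astype(float);us=[];vs=[]
for u in range(243,294,2):
    col=rd[:,u-1:u+2].mean(1); lo=col[206:212].mean(); hi=col[186:190].mean(); 
    v=[v for v in range(190,206) if col[v]>=(lo+hi)/2>col[v+1]][-1]; vs.append(v+(col[v]-(lo+hi)/2)/(col[v]-col[v+1]));us.append(u)
k=np.polyfit(us,vs,1);print('front edge fit',k)
row=lambda v,u0,u1:rd[v,u0:u1].astype(int)
print(row(185,226,244),row(190,294,312))
for z in(.010,.024): 
    P=[onz(a,u,np.polyval(k,u),z) for u in(243,293)];d=P[0]-P[1];print(z,P,'yaw',np.arctan2(d[1],d[0])-np.pi/2)
for n,d,box in(('top',a,(190,150,232,200)),('side',b,(210,210,260,265))):
  for c,lo,hi in(('red',(0,140,70),(8,255,255)),('red2',(172,140,70),(180,255,255)),('green',(45,60,40),(90,255,255))):
    N,L,S,C=cv2.connectedComponentsWithStats(hs(d,lo,hi,box))
    print(n,c,[(C[i].round(1).tolist(),S[i,4]) for i in range(1,N)])
T=np.array([.562,-.312]);K=np.array([.425,-.274]);u=(T-K)/np.linalg.norm(T-K);print(u,np.arctan2(u[1],u[0]))
go(K+.022*u,.18,np.arctan2(u[1],u[0]))
E
```

```text
front edge fit [7.44955989e-02 1.79402916e+02]
[159 151 128 108 153 199 213 211 186 137  92 148 206 230 236 237 236 235] [236 235 227 193 128  93 148 200 218 212 188 142  92  62  62  64  60  60]
0.01 [array([0.55415224, 0.03842201, 0.01      ]), array([ 0.54222141, -0.10296092,  0.01      ])] yaw -0.0841871741045539
0.024 [array([0.5529413 , 0.03784706, 0.024     ]), array([ 0.54112892, -0.10213219,  0.024     ])] yaw -0.08418717410455367
top red [([202.0, 162.0], np.int32(1)), ([208.6, 178.1], np.int32(132)), ([203.0, 178.5], np.int32(2))]
top red2 [([208.0, 170.0], np.int32(1)), ([208.0, 172.0], np.int32(1)), ([212.0, 176.3], np.int32(3)), ([212.0, 181.0], np.int32(1)), ([210.3, 188.4], np.int32(7))]
top green [([217.5, 163.5], np.int32(4))]
side red [([217.0, 214.4], np.int32(36)), ([241.3, 226.5], np.int32(30)), ([232.8, 227.0], np.int32(4))]
side red2 [([214.5, 214.5], np.int32(2)), ([219.5, 215.0], np.int32(4)), ([238.4, 229.5], np.int32(85)), ([223.3, 230.7], np.int32(3))]
side green [([236.8, 213.1], np.int32(108)), ([251.1, 210.4], np.int32(13)), ([228.5, 221.5], np.int32(4))]
[ 0.96361861 -0.26728107] -0.2705703443321147
t 0.1 shift [ 35.66 -16.21  12.37] turn 0.537 head 0.267 q6 -0.22 F [-0.1  0.5  0.4] w 0.0852 pos [ 0.145  -0.5304  0.3034]
```

Call:
jog_arm(
  rows=[
    [0, [7, -3.2, 2.4], 0.13],
    [0, [14, -6.4, 4.8], 0.26],
    [0, [21, -9.6, 7.2], 0.4],
    [0, [28, -12.8, 9.6], 0.537],
    [0, [35.7, -16.2, 12.4], 0.537],
  ],
  grip_force=40,
)

```text
t: 0.72
position: [0.3754, -0.3384, 0.2096]
tcp_rot: [-3.113, 0.426, -0.0]
force: [0.3, -0.8, 0.1]
width: 0.0854
```

Call:
jog_arm(
  rows=[
    [0, [0, 0, 0], 0],
  ],
)

```text
t: 0.85
position: [0.376, -0.3367, 0.2088]
tcp_rot: [-3.111, 0.414, 0.003]
force: [0.4, -0.7, 0.1]
width: 0.0854
```

Run:
```python
from h import *
T=np.array([.562,-.312]);K=np.array([.425,-.274]);u=(T-K)/np.linalg.norm(T-K)
go(K+.022*u,.18,np.arctan2(u[1],u[0]))
d=snap('wrist','w1');print(np.round(d['pose'],3),d['fx'])
h=cv2.cvtColor(d['image'],cv2.COLOR_RGB2HSV);m=cv2.inRange(h,(8,30,120),(30,200,255))
c=max(cv2.findContours(m,0,1)[0],key=cv2.contourArea);r=cv2.minAreaRect(c)
for p in cv2.boxPoints(r): print(p.round(1),onz(d,*p,0.004).round(4),onz(d,*p,0.028).round(4))
```

```text
t 0.85 shift [ 5.29 -7.32  2.89] turn 0.006 head -0.265 q6 0.87 F [ 0.4 -0.7  0.1] w 0.0854 pos [ 0.376  -0.3367  0.2088]
[[-0.261  0.914  0.311  0.456]
 [-0.965 -0.246 -0.087 -0.359]
 [-0.003 -0.323  0.946  0.279]
 [ 0.     0.     0.     1.   ]] 324.11667820680293
[136.8   0. ] [ 0.5319 -0.2843  0.004 ] [ 0.5252 -0.2909  0.028 ]
[186.1  -3.1] [ 0.5241 -0.3207  0.004 ] [ 0.5181 -0.324   0.028 ]
[195.2 142.6] [ 0.4179 -0.2918  0.004 ] [ 0.4212 -0.2977  0.028 ]
[145.9 145.7] [ 0.4264 -0.25    0.004 ] [ 0.429  -0.2595  0.028 ]
```

View pics/w1.png

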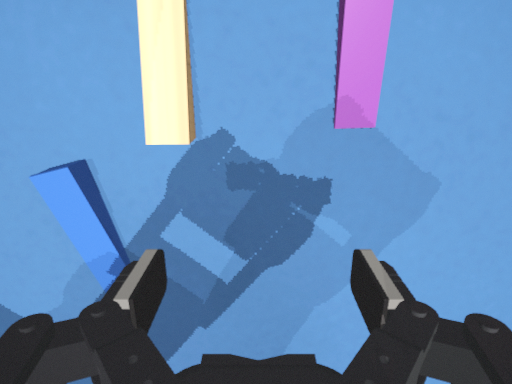

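The wrist view shows the wood wedge's thick end nearest the gripper, with its top edge at (146,145)–(189,143). The blue wedge lies to the left and the purple one to the right. This agrees with the top view.

Call:
jog_arm(
  rows=[
    [0, [3, -4, 1], 0],
    [0, [5.3, -7.4, 4], 0],
    [0, [5.3, -7.4, 9], 0],
    [0, [5.3, -7.4, 11.5], 0],
    [0, [5.3, -7.4, 11.5], 0],
  ],
)

```text
t: 1.52
position: [0.444, -0.2834, 0.0943]
tcp_rot: [-3.111, 0.425, 0.004]
force: [0.8, -0.9, 0.0]
width: 0.0852
```

Run:
```python
from h import *
go((.4467,-.2813),.074,-.265)
```

```text
t 1.52 shift [ 0.21 -0.27  2.03] turn -0.007 head -0.272 q6 1.05 F [ 0.8 -0.9  0. ] w 0.0852 pos [ 0.444  -0.2834  0.0943]
```

Call:
jog_arm(
  rows=[
    [0, [0.2, -0.25, 1.0], 0],
    [0, [0.2, -0.25, 1.8], 0],
    [0.8, [0.2, -0.25, 1.8], 0],
    [1, [0.2, -0.25, 1.8], 0],
    [1, [0.2, -0.25, 1.8], 0],
  ],
)

```text
t: 2.15
position: [0.4477, -0.2809, 0.0777]
tcp_rot: [3.113, -0.423, 0.001]
force: [-3.6, 5.1, 13.0]
width: 0.0331
```

Call:
jog_arm(
  rows=[
    [1, [0, 0, 0], 0],
    [1, [0, 0, 0], 0],
    [1, [0, 0, 0], 0],
  ],
)

```text
t: 2.52
position: [0.4477, -0.2809, 0.0778]
tcp_rot: [3.112, -0.423, 0.001]
force: [-0.9, 0.9, 5.7]
width: 0.0332
```

Call:
jog_arm(
  rows=[
    [1, [0, 0, -4], 0],
    [1, [0, 0, -8], 0],
    [1, [0, 0, -8], 0],
  ],
)

```text
t: 2.9
position: [0.4482, -0.2813, 0.1596]
tcp_rot: [3.11, -0.422, 0.007]
force: [0.1, 0.1, -0.7]
width: 0.0331
```

Run:
```python
from h import *
go((.4058,-.0205),.13,-.084)
```

```text
t 2.9 shift [-11.06 -24.01   2.85] turn -0.186 head -0.27 q6 1.06 F [ 0.1  0.1 -0.7] w 0.0331 pos [ 0.4482 -0.2813  0.1596]
```

Call:
jog_arm(
  rows=[
    [1, [-2.5, -5, 0], -0.04],
    [1, [-5, -10, 0], -0.08],
    [1, [-7.5, -15, 0], -0.12],
    [1, [-9.5, -20, 0], -0.16],
    [1, [-11, -24, 0], -0.186],
  ],
)

```text
t: 3.52
position: [0.4045, -0.0182, 0.1565]
tcp_rot: [-3.138, 0.13, 0.003]
force: [0.4, -0.0, -0.6]
width: 0.033
```

Call:
jog_arm(
  rows=[
    [1, [0, 0, 1], 0],
    [1, [0, 0, 1], 0],
  ],
)

```text
t: 3.78
position: [0.4054, -0.0203, 0.1463]
tcp_rot: [-3.138, 0.132, 0.003]
force: [-0.3, -0.4, -0.6]
width: 0.0333
```

Run:
```python
from h import *
go((.4058,-.0205),.0785,-.084)
d=snap('wrist','w2');e=snap('top','top2')
```

```text
t 3.77 shift [0.06 0.02 6.78] turn -0.0 head -0.084 q6 1.31 F [-0.3 -0.4 -0.6] w 0.0333 pos [ 0.4054 -0.0203  0.1463]
```

View pics/w2.png

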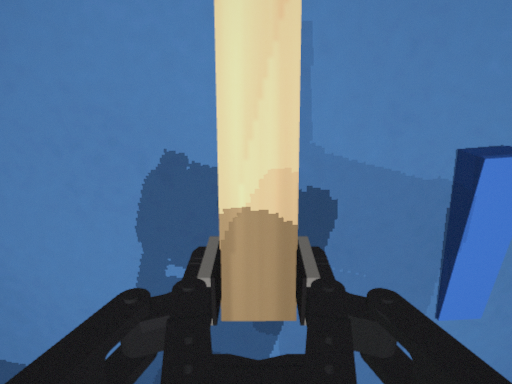

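The wedge sits square between the pads, with its thick end at row 320 and its body straight ahead. I lower it and push.

Call:
jog_arm(
  rows=[
    [1, [0, 0, 3], 0],
    [1, [0, 0, 5.5], 0],
    [1, [0, 0, 6.7], 0],
    [1, [0, 0, 6.7], 0],
  ],
)

```text
t: 4.38
position: [0.4056, -0.0208, 0.0797]
tcp_rot: [-3.138, 0.135, 0.002]
force: [0.2, 0.4, -0.3]
width: 0.0329
```

Call:
jog_arm(
  rows=[
    [1, [1, 0, 0], 0],
    [1, [2, 0, 0], 0],
    [1, [3, 0, 0], 0],
    [1, [4, 0, 0], 0],
    [1, [4, 0, 0], 0],
  ],
)

```text
t: 5.0
position: [0.4462, -0.0236, 0.0803]
tcp_rot: [3.139, -0.132, 0.001]
force: [0.4, 0.4, -0.8]
width: 0.033
```

Run:
```python
from h import *
go((.5483-.025*.9965,-.0325+.025*.0839),.0785,-.084)
d=snap('side','s3');b=d['image'][140:280,185:345]
e=snap('top','t3')['image'][120:260,200:340]
B=np.hstack([cv2.resize(x,(420,420),interpolation=cv2.INTER_CUBIC) if x.shape[0]==x.shape[1] else cv2.resize(x,(380,420),interpolation=cv2.INTER_CUBIC) for x in(b[:,10:],e)])
cv2.imwrite('pics/c3.png',cv2.resize(B,(790,415))[:,:,::-1])
```

```text
t 5.0 shift [7.75 0.04 0.19] turn 0.0 head -0.084 q6 1.34 F [ 0.4  0.4 -0.8] w 0.033 pos [ 0.4462 -0.0236  0.0803]
```

View pics/c3.png

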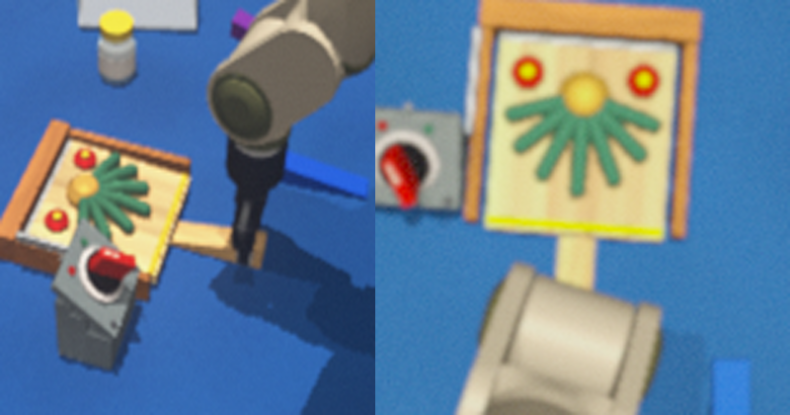

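The wedge's tip is under the lip at mid-deck, in line with the stand. I keep pushing and watch the force.

Call:
jog_arm(
  rows=[
    [1, [0.6, 0, 0.15], 0],
    [1, [1.6, 0, 0.2], 0],
    [1, [2.8, 0, 0.2], 0],
    [1, [4, 0, 0.2], 0],
    [1, [4, 0, 0.2], 0],
  ],
)

```text
t: 5.72
position: [0.4865, -0.027, 0.0782]
tcp_rot: [3.139, -0.132, 0.003]
force: [0.4, -0.2, -3.0]
width: 0.033
```

Call:
jog_arm(
  rows=[
    [1, [0.5, 0, 0], 0],
    [1, [1, 0, 0], 0],
    [1, [1.5, 0, 0], 0],
    [1, [2, 0, 0], 0],
    [1, [2, 0, 0], 0],
  ],
)

```text
t: 6.35
position: [0.506, -0.0287, 0.0783]
tcp_rot: [3.139, -0.132, 0.003]
force: [0.7, -0.7, -3.6]
width: 0.033
```

Call:
jog_arm(
  rows=[
    [1, [0.3, 0, 0], 0],
    [1, [0.6, 0, 0], 0],
    [1, [0.9, 0, 0], 0],
    [1, [0.9, 0, 0], 0],
  ],
)

```text
t: 6.85
position: [0.5147, -0.0293, 0.0783]
tcp_rot: [3.139, -0.132, 0.001]
force: [-0.7, 0.5, -4.1]
width: 0.033
```

Call:
jog_arm(
  rows=[
    [1, [0, 0, 0.1], 0],
    [1, [0.3, 0, 0.1], 0],
    [1, [0.6, 0, 0.1], 0],
    [1, [0.6, 0, 0.1], 0],
  ],
)

```text
t: 7.35
position: [0.5197, -0.0296, 0.0778]
tcp_rot: [-3.139, 0.132, 0.002]
force: [-6.5, 0.6, 4.7]
width: 0.0329
```

Call:
jog_arm(
  rows=[
    [1, [0.2, 0, 0], 0],
    [1, [0.4, 0, 0], 0],
    [1, [0.4, 0, 0], 0],
  ],
)

```text
t: 7.72
position: [0.5235, -0.03, 0.0778]
tcp_rot: [-3.139, 0.132, 0.002]
force: [-7.7, 0.5, 5.8]
width: 0.0331
```

Call:
jog_arm(
  rows=[
    [1, [0.2, 0, 0], 0],
    [1, [0.2, 0, 0], 0],
  ],
)

```text
t: 7.98
position: [0.5255, -0.0301, 0.0778]
tcp_rot: [-3.139, 0.132, 0.002]
force: [-7.6, 1.5, 5.7]
width: 0.0331
```

Call:
jog_arm(
  rows=[
    [1, [0.2, 0, 0], 0],
    [1, [0.2, 0, 0], 0],
  ],
)

```text
t: 8.22
position: [0.5262, -0.0301, 0.0777]
tcp_rot: [-3.138, 0.131, 0.008]
force: [-13.7, 0.7, 10.9]
width: 0.0334
```

Call:
jog_arm(
  rows=[
    [1, [0.2, 0, 0], 0],
    [1, [0.2, 0, 0], 0],
  ],
)

```text
t: 8.48
position: [0.5268, -0.0301, 0.0778]
tcp_rot: [-3.138, 0.131, 0.014]
force: [-21.0, -0.4, 16.4]
width: 0.0334
```

The push force has risen to 21 N at the expected depth, so the wedge is jammed. I release and lift.

Call:
jog_arm(
  rows=[
    [0.4, [0, 0, 0], 0],
    [0, [0, 0, 0], 0],
    [0, [0, 0, 0], 0],
    [0, [0, 0, 0], 0],
  ],
)

```text
t: 8.98
position: [0.5304, -0.0307, 0.0773]
tcp_rot: [3.139, -0.132, 0.001]
force: [-0.3, 0.2, 0.4]
width: 0.0854
```

Call:
jog_arm(
  rows=[
    [0, [0, 0, -2], 0],
    [0, [-1, 0, -6], 0],
    [0, [-4, 0, -11], 0],
    [0, [-8, 0, -14], 0],
    [0, [-8, 0, -14], 0],
  ],
)

```text
t: 9.6
position: [0.4493, -0.0236, 0.2193]
tcp_rot: [3.138, -0.132, 0.006]
force: [0.7, 0.6, -0.6]
width: 0.0853
```

Run:
```python
from h import *
d=snap('wrist','w4');s=snap('side','s4');t=snap('top','t4')
go((.59,.126),.2,.4)
A=cv2.resize(d['image'],(440,330));B=cv2.resize(s['image'][170:275,195:300],(330,330),interpolation=cv2.INTER_CUBIC)
cv2.imwrite('pics/c4.png',np.hstack([A,B])[:,:,::-1])
```

```text
t 9.75 shift [ 12.59 -16.12   1.68] turn -0.484 head -0.084 q6 1.34 F [-0.  -0.2 -0.4] w 0.0856 pos [ 0.451  -0.024   0.2168]
```

View pics/c4.png

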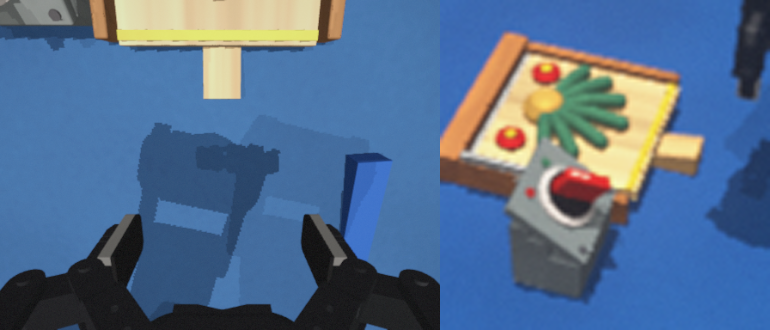

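The wrist view shows the wedge centred under the yellow lip, thick end sticking out, at crop (222,46)–(222,98). The knob's bar still lies in its open notch. I measure how far the wedge sticks out, then the knob from the top and side views.

Run:
```python
from h import *
w=load('w4');t=load('t4');s=load('s4')
k=512/440
l=onz(w,222*k,46*k,.021);e=onz(w,222*k,98.5*k,.028);print('protrusion',np.linalg.norm(l-e)*1000,l,e)
rdot=tri(t,(202,162.2),s,(223.3,230.7));gdot=tri(t,(217.4,163.5),s,(228.5,221.5));print('dots',rdot,gdot)
c,sn=np.cos(-.084),np.sin(-.084);ex=np.array([c,sn,0]);ey=np.array([-sn,c,0]);lip=np.array([.5483,-.0325,0])
for q in(rdot,gdot): print('stand frame',(q-lip)@ex,(q-lip)@ey,q[2])
def red(d,box):
    h=cv2.cvtColor(d['image'],cv2.COLOR_RGB2HSV);m=cv2.inRange(h,(0,130,60),(10,255,255))|cv2.inRange(h,(170,130,60),(180,255,255));x0,y0,x1,y1=box
    k=np.zeros_like(m);k[y0:y1,x0:x1]=m[y0:y1,x0:x1];cn=max(cv2.findContours(k,0,1)[0],key=cv2.contourArea);return cn
a=red(t,(195,165,230,200));b=red(s,(225,215,260,245))
print('top red rect',cv2.minAreaRect(a),'side',cv2.minAreaRect(b))
fc=lip+.050*ex+.158*ey+[0,0,.085];n=-np.sin(.6109)*ex+[0,0,np.cos(.6109)];up=np.cos(.6109)*ex+[0,0,np.sin(.6109)]
print('fc',fc,'grip',fc+.036*n)
for f in(0,.45): 
  bx=np.cos(f)*up+np.sin(f)*ey; print('bar top ends proj', [np.round(proj(d,fc+.046*n+g*bx),1) for d in(t,s) for g in(-.024,.024)])
print('disc proj',[np.round(proj(d,fc+.006*n),1) for d in (t,s)], 'dots proj',[np.round(proj(d,fc+.04*(np.cos(f)*up+np.sin(f)*ey)),1) for d in(t,s) for f in(.55,-.55)])
T=cv2.resize(t['image'][150:200,185:235],(390,390),interpolation=cv2.INTER_CUBIC);S=cv2.resize(s['image'][200:250,210:260],(390,390),interpolation=cv2.INTER_CUBIC)
cv2.imwrite('pics/c5.png',np.hstack([T,S])[:,:,::-1])
```

```text
protrusion 45.96194413899253 [ 0.54917696 -0.03264799  0.021     ] [ 0.50391083 -0.028843    0.028     ]
dots [0.64217923 0.1432933  0.1053927 ] [0.63787337 0.10226785 0.10455597]
stand frame 0.07879894226162219 0.183050055322179 0.1053926995445974
stand frame 0.07795035249949551 0.1418079906310202 0.10455597400672732
top red rect ((208.40000915527344, 178.8000030517578), (20.57182502746582, 9.838698387145996), 63.43495178222656) side ((239.04617309570312, 228.6307830810547), (17.86100196838379, 8.434361457824707), 7.125016689300537)
fc [0.6113801  0.12074784 0.085     ] grip [0.59080313 0.12248038 0.11448876]
bar top ends proj [array([208.8, 190.3]), array([208.9, 174.2]), array([249.9, 229.8]), array([237.4, 220.5])]
bar top ends proj [array([212.7, 189.8]), array([204.9, 174.7]), array([250.4, 226.9]), array([236.8, 223.4])]
disc proj [array([210.9, 175.3]), array([236.6, 230.8])] dots proj [array([203.5, 162.3]), array([219.1, 163.5]), array([224.4, 230. ]), array([229.2, 220.5])]
```

View pics/c5.png

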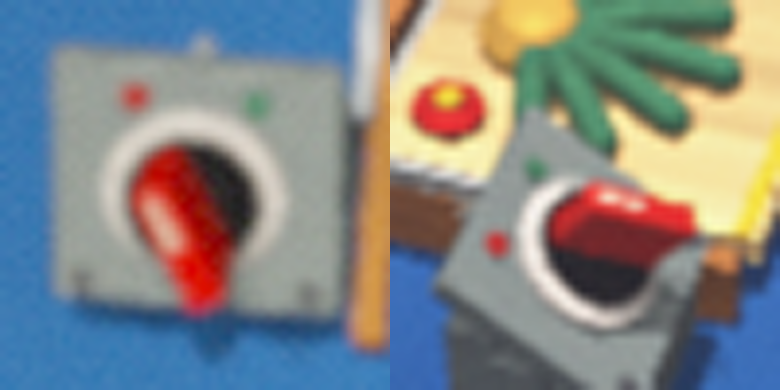

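The wedge sticks out 46 mm, against the expected 47 mm. The top and side crops show the bar's white end pointing just short of the red dot. The dots triangulate to a knob grip point near (0.591, 0.127, 0.1145). I approach it with the gripper open.

Run:
```python
from h import *
go((.5908,.127),.23,.449)
```

```text
t 9.75 shift [ 12.66 -16.23  -1.32] turn -0.533 head -0.084 q6 1.34 F [-0.  -0.2 -0.4] w 0.0856 pos [ 0.451  -0.024   0.2168]
```

Call:
jog_arm(
  rows=[
    [0, [3, -4, -1.3], -0.15],
    [0, [6, -8, -1.3], -0.3],
    [0, [9, -12, -1.3], -0.45],
    [0, [12.66, -16.2, -1.3], -0.533],
    [0, [12.66, -16.2, -1.3], -0.533],
  ],
)

```text
t: 10.38
position: [0.5923, 0.1293, 0.2277]
tcp_rot: [-3.061, -0.705, 0.003]
force: [-1.0, -1.1, -0.1]
width: 0.0854
```

Call:
jog_arm(
  rows=[
    [0, [0, 0, 0], 0],
  ],
)

```text
t: 10.5
position: [0.5903, 0.1268, 0.2287]
tcp_rot: [-3.063, -0.699, 0.004]
force: [-0.3, -0.7, 0.3]
width: 0.0855
```

Run:
```python
from h import *
go((.5908,.127),.178,.449)
d=snap('wrist','w6')
print(proj(d,(.5908,.127,.1145)))
```

```text
t 10.5 shift [0.07 0.01 5.07] turn -0.0 head 0.449 q6 1.14 F [-0.3 -0.7  0.3] w 0.0855 pos [0.5903 0.1268 0.2287]
(np.float64(257.57781230559306), np.float64(215.65819084340046))
```

View pics/w6.png

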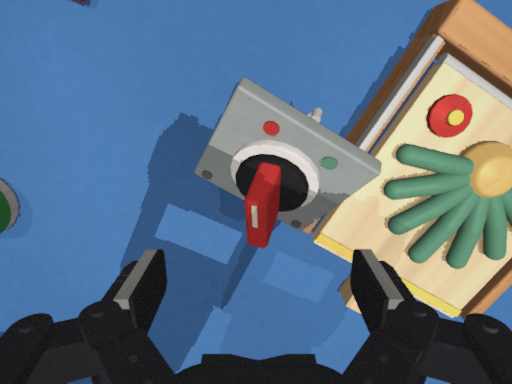

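The wrist view shows the red bar between the open fingers, spanning (268,165) to (258,245). The red dot is at (271,128) and the green one at (328,163). I check the bar's angle by projecting its corners.

Run:
```python
from h import *
d=load('w6')
c,sn=np.cos(-.084),np.sin(-.084);ex=np.array([c,sn,0]);ey=np.array([-sn,c,0])
n=-np.sin(.6109)*ex+[0,0,np.cos(.6109)];up=np.cos(.6109)*ex+[0,0,np.sin(.6109)]
fc=np.array([.6114,.1252,.085])
print('dots',[np.round(proj(d,fc+.035*(np.cos(f)*up+np.sin(f)*ey)),1) for f in(.55,-.55)],'disc',np.round(proj(d,fc+.006*n)))
for f in(.25,.35,.45,.55):
  bx=np.cos(f)*up+np.sin(f)*ey;by=-np.sin(f)*up+np.cos(f)*ey
  print(f,[np.round(proj(d,fc+h*n+a*.024*bx+b*.007*by)).astype(int).tolist() for h in(.048,.014) for a,b in((1,1),(1,-1),(-1,-1),(-1,1))])
h=cv2.cvtColor(d['image'],cv2.COLOR_RGB2HSV);m=cv2.inRange(h,(0,120,50),(10,255,255))|cv2.inRange(h,(170,120,50),(180,255,255));m[:,:235]=0;m[:,290:]=0;m[:140]=0
cn=max(cv2.findContours(m,0,1)[0],key=cv2.contourArea);print(cv2.approxPolyDP(cv2.convexHull(cn),1.5,True)[:,0].tolist())
V=h[...,2]
for v in(175,185,200,215,228,240): print(v,[tuple(d['image'][v,u]) [0].item() for u in range(242,286,2)])
```

```text
dots [array([269.5, 134.8]), array([319.4, 164.4])] disc [271. 181.]
0.25 [[247, 206], [272, 215], [255, 253], [235, 245], [265, 162], [287, 170], [270, 212], [251, 205]]
0.35 [[243, 205], [268, 213], [259, 253], [239, 247], [261, 162], [283, 168], [273, 213], [254, 207]]
0.45 [[239, 205], [264, 211], [263, 254], [242, 248], [257, 162], [279, 167], [276, 213], [257, 208]]
0.55 [[235, 204], [259, 209], [266, 254], [246, 250], [254, 162], [276, 165], [279, 213], [261, 210]]
[[266, 162], [280, 167], [278, 211], [267, 243], [262, 247], [248, 242], [244, 201], [258, 165], [261, 162]]
175 [27, 29, 30, 29, 28, 27, 72, 134, 150, 151, 149, 166, 189, 189, 190, 191, 190, 188, 159, 122, 42, 42]
185 [28, 29, 26, 29, 87, 136, 150, 152, 151, 152, 150, 151, 152, 152, 151, 147, 130, 118, 128, 60, 23, 30]
200 [47, 110, 155, 166, 164, 162, 159, 156, 155, 151, 152, 144, 133, 125, 114, 110, 113, 109, 104, 27, 26, 24]
215 [44, 49, 143, 153, 139, 159, 162, 155, 140, 141, 139, 138, 129, 111, 112, 110, 111, 109, 96, 96, 96, 96]
228 [55, 49, 90, 134, 137, 139, 138, 142, 140, 138, 139, 138, 127, 111, 113, 101, 47, 72, 70, 71, 70, 69]
240 [56, 50, 57, 127, 137, 139, 137, 138, 139, 140, 139, 136, 126, 106, 73, 72, 72, 71, 70, 74, 73, 71]
```

The projected bar at 0.45 rad from up-slope matches, shifted about 2 mm along tool +x and +y. I descend there and close lightly.

Call:
jog_arm(
  rows=[
    [0, [0.2, 0.2, 2], 0],
    [0, [0.2, 0.2, 4], 0],
    [0, [0.2, 0.2, 5], 0],
    [0, [0.2, 0.2, 5], 0],
  ],
  grip_force=20,
)

```text
t: 11.05
position: [0.5927, 0.1255, 0.18]
tcp_rot: [-3.063, -0.698, 0.002]
force: [-0.1, -0.0, -0.2]
width: 0.0852
```

Call:
jog_arm(
  rows=[
    [0.5, [0, 0, 0], 0],
    [1, [0, 0, 0], 0],
    [1, [0, 0, 0], 0],
    [1, [0, 0, 0], 0],
    [1, [0, 0, 0], 0],
  ],
)

```text
t: 11.68
position: [0.5927, 0.1266, 0.1807]
tcp_rot: [-3.062, -0.699, -0.0]
force: [-3.6, 4.7, 4.2]
width: 0.0182
```

Run:
```python
from h import *
go((.5908,.127),.178,.449);print(get_obs()['ft_torque'])
```

```text
t 11.68 shift [-0.15 -0.12  0.27] turn -0.0 head 0.449 q6 1.14 F [-3.6  4.7  4.2] w 0.0182 pos [0.5927 0.1266 0.1807]
[ 0.66927667  0.4652615  -0.13088239]
```

Call:
jog_arm(
  rows=[
    [1, [0, -0.1, 0], 0.12],
    [1, [0, -0.1, 0], 0.24],
    [1, [0, -0.1, 0], 0.36],
    [1, [0, -0.1, 0], 0.48],
    [1, [0, -0.1, 0], 0.48],
  ],
)

```text
t: 12.3
position: [0.5924, 0.1266, 0.181]
tcp_rot: [3.14, -0.051, 0.001]
force: [-3.2, -0.6, 6.7]
width: 0.0138
```

Call:
jog_arm(
  rows=[
    [1, [0, 0, 0], 0.12],
    [1, [0, 0, 0], 0.24],
    [1, [0, 0, 0], 0.36],
    [1, [0, 0, 0], 0.36],
  ],
)

```text
t: 12.8
position: [0.5925, 0.127, 0.1809]
tcp_rot: [-3.081, 0.608, -0.001]
force: [-2.4, -1.3, 5.9]
width: 0.014
```

Run:
```python
from h import *
go((.5908,.127),.178,-.727);print(get_obs()['ft_torque'])
```

```text
t 12.8 shift [-0.16  0.06  0.29] turn 0.337 head -0.39 q6 1.98 F [-2.4 -1.3  5.9] w 0.014 pos [0.5925 0.127  0.1809]
[1.12387058 0.11084478 0.67868995]
```

Grip width is 14 mm, so the bar is flat between the pads and following the turn. I turn on past the crest to the notch.

Call:
jog_arm(
  rows=[
    [1, [0, 0, 0], 0.12],
    [1, [0, 0, 0], 0.24],
    [1, [0, 0, 0], 0.34],
    [1, [0, 0, 0], 0.34],
  ],
)

```text
t: 13.3
position: [0.5919, 0.1274, 0.1818]
tcp_rot: [-2.934, 1.119, 0.0]
force: [-9.7, 0.3, 13.2]
width: 0.0135
```

Run:
```python
from h import *
go((.5908,.127),.178,-.727);print(get_obs()['ft_torque'])
```

```text
t 13.3 shift [-0.05  0.1   0.38] turn -0.001 head -0.728 q6 2.32 F [-9.7  0.3 13.2] w 0.0135 pos [0.5919 0.1274 0.1818]
[1.67517381 0.87118283 1.19930296]
```

Call:
jog_arm(
  rows=[
    [0, [0, 0, 0], 0],
    [0, [0, 0, 0], 0],
    [0, [0, 0, -1], 0],
    [0, [0, 0, -4], 0],
    [0, [0, 0, -6], 0],
  ],
)

```text
t: 13.92
position: [0.5928, 0.1268, 0.2421]
tcp_rot: [-2.934, 1.122, -0.003]
force: [0.3, 0.1, -0.5]
width: 0.0855
```

Call:
jog_arm(
  rows=[
    [0, [-2, 0, -2], 0],
    [0, [-4, 0, -2], 0],
    [0, [-4, 0, -2], 0],
  ],
)

```text
t: 14.3
position: [0.5611, 0.155, 0.26]
tcp_rot: [2.935, -1.12, -0.002]
force: [0.2, -0.1, -1.1]
width: 0.0854
```

Run:
```python
from h import *
go((.5908,.127),.178,-.727)
d=snap('wrist','w7');s=snap('side','s7');t=snap('top','t7')
A=cv2.resize(d['image'],(440,330));B=cv2.resize(s['image'][200:250,210:260],(330,330),interpolation=cv2.INTER_CUBIC)
cv2.imwrite('pics/c7.png',np.hstack([A,B])[:,:,::-1])
c,sn=np.cos(-.084),np.sin(-.084);ex=np.array([c,sn,0]);ey=np.array([-sn,c,0])
n=-np.sin(.6109)*ex+[0,0,np.cos(.6109)];up=np.cos(.6109)*ex+[0,0,np.sin(.6109)]
fc=np.array([.6125,.124,.085])
k=440/512
for f in(-.65,-.55,-.45,-.2,.45):
  bx=np.cos(f)*up+np.sin(f)*ey;by=-np.sin(f)*up+np.cos(f)*ey
  print(f,[np.round(k*np.array(proj(d,fc+.048*n+a*.024*bx+b*.007*by))).astype(int).tolist() for a,b in((1,1),(1,-1),(-1,-1),(-1,1))])
```

```text
t 14.3 shift [4.09 0.1  8.19] turn -0.002 head -0.729 q6 2.37 F [ 0.2 -0.1 -1.1] w 0.0854 pos [0.5611 0.155  0.26  ]
-0.65 [[223, 105], [242, 102], [233, 151], [217, 154]]
-0.55 [[220, 106], [239, 102], [236, 150], [220, 154]]
-0.45 [[217, 108], [235, 102], [239, 148], [223, 154]]
-0.2 [[209, 113], [227, 103], [245, 144], [230, 152]]
0.45 [[198, 130], [207, 115], [257, 130], [247, 143]]
```

View pics/c7.png

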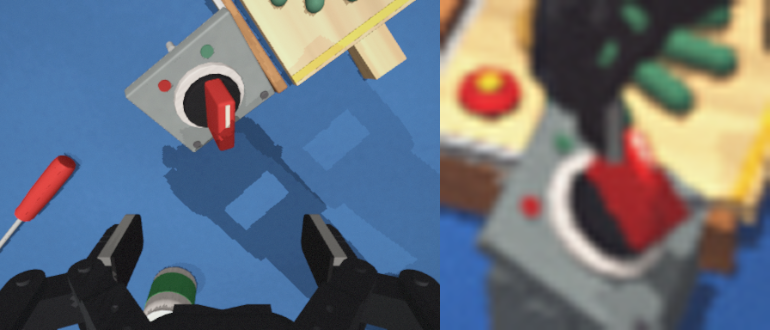

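The last view shows the bar turned towards the green dot: bar at (207–234, 80–148), green dot at (207,50), red dot at (165,86). The wedge still sits under the lip. I confirm the knob angle numerically, along with the wedge and the bystanders.

Call:
jog_arm(
  rows=[
    [0, [-5, 0, -4], -0.18],
    [0, [-9, 0, -6], -0.36],
    [0, [-13, 0, -6], -0.5],
    [0, [-17, 0, -6], -0.5],
    [0, [-17, 0, -6], -0.5],
  ],
)

```text
t: 15.08
position: [0.435, 0.2681, 0.3202]
tcp_rot: [3.121, -0.359, -0.001]
force: [-0.2, -0.8, 0.3]
width: 0.0855
```

Run:
```python
from h import *
d=load('w7');c,sn=np.cos(-.084),np.sin(-.084);ex=np.array([c,sn,0]);ey=np.array([-sn,c,0])
n=-np.sin(.6109)*ex+[0,0,np.cos(.6109)];up=np.cos(.6109)*ex+[0,0,np.sin(.6109)]
fc=np.array([.6125,.124,.085])
def red(d,x0,y0,x1,y1):
    h=cv2.cvtColor(d['image'],cv2.COLOR_RGB2HSV);m=cv2.inRange(h,(0,120,50),(10,255,255))|cv2.inRange(h,(170,120,50),(180,255,255));k=np.zeros_like(m);k[y0:y1,x0:x1]=m[y0:y1,x0:x1]
    cn=max(cv2.findContours(k,0,1)[0],key=cv2.contourArea);return cn
def hullp(d,f,fc=fc):
  bx=np.cos(f)*up+np.sin(f)*ey;by=-np.sin(f)*up+np.cos(f)*ey
  return cv2.convexHull(np.array([proj(d,fc+h*n+a*.024*bx+b*.007*by) for h in(.048,.014) for a in(1,-1) for b in(1,-1)],np.float32))[:,0].round().astype(int).tolist()
print('meas',cv2.approxPolyDP(cv2.convexHull(red(d,225,80,290,185)),1.5,True)[:,0].tolist())
for f in(-.65,-.55,-.45,-.1): print(f,hullp(d,f))
t=snap('top','t8');s=snap('side','s8')
cn=cv2.convexHull(red(t,195,165,230,200));print('top red',cv2.approxPolyDP(cn,1,True)[:,0].tolist())
for f in(-.65,-.55,-.1): print(f,hullp(t,f))
for nm,a in(('top0',t),('side0',s)):
    df=cv2.absdiff(load(nm)['image'],a['image']).max(2)
    B=dict(jar=(355,125,388,162),tin=(110,222,146,255),driver=(75,152,150,170)) if nm=='top0' else dict(jar=(232,142,252,170),tin=(260,300,292,338),driver=(178,290,206,364))
    for k,(x0,y0,x1,y1) in B.items(): print(nm,k,'changed px',int((df[y0:y1,x0:x1]>40).sum()))
rd=t['image'][:,:,0].astype(float);hv=cv2.cvtColor(t['image'],cv2.COLOR_RGB2HSV)
m=cv2.inRange(hv,(8,30,120),(40,255,255));col=m[195:235,255:285];print('wedge/top rows, widths',[(195+i,int((r>0).sum())) for i,r in enumerate(col) if (r>0).any()])
go((.5,.1),.3,0)
```

```text
meas [[255, 91], [273, 117], [271, 170], [260, 174], [255, 173], [241, 147], [238, 95]]
-0.65 [[281, 119], [272, 176], [253, 179], [238, 149], [242, 92], [261, 90]]
-0.55 [[278, 118], [275, 174], [256, 179], [241, 149], [238, 93], [258, 89]]
-0.45 [[278, 173], [259, 179], [244, 149], [235, 95], [255, 89], [274, 118]]
-0.1 [[288, 165], [271, 176], [240, 134], [224, 104], [242, 92], [270, 136]]
top red [[214, 170], [215, 178], [206, 188], [203, 188], [202, 184], [204, 177], [210, 169]]
-0.65 [[217, 172], [215, 178], [204, 190], [200, 187], [202, 181], [213, 169]]
-0.55 [[216, 171], [215, 177], [205, 190], [200, 187], [202, 181], [212, 168]]
-0.1 [[213, 169], [211, 184], [209, 191], [204, 190], [206, 174], [208, 168]]
top0 jar changed px 0
top0 tin changed px 1108
top0 driver changed px 0
side0 jar changed px 0
side0 tin changed px 307
side0 driver changed px 0
wedge/top rows, widths [(195, 30), (196, 30), (197, 30), (198, 29), (199, 23), (200, 17), (201, 12), (202, 12), (203, 12), (204, 12), (205, 12), (206, 12), (207, 12), (208, 13), (209, 13), (210, 13), (211, 13), (212, 13), (213, 13), (214, 12), (215, 10)]
t 15.18 shift [ 9.98 14.79  2.  ] turn -0.231 head -0.231 q6 2.12 F [ 0.4 -0.6 -0.1] w 0.0856 pos [0.4367 0.2668 0.32  ]
```

The knob is at the green notch, about 0.53 rad right of up-slope. The tin probably shows change only because the arm hides it, so I move the arm away and recheck it and the deck height.

Call:
jog_arm(
  rows=[
    [0, [-2, 5, -2], 0],
    [0, [-6, 10, -2], 0],
    [0, [-8, 15, -2], 0],
    [0, [-8, 20, -2], 0],
    [0, [-8, 25, -2], 0],
  ],
)

```text
t: 15.8
position: [0.3008, 0.04, 0.3404]
tcp_rot: [3.12, -0.364, 0.001]
force: [1.6, -0.9, 0.7]
width: 0.0856
```

Call:
jog_arm(
  rows=[
    [0, [0, 0, 0], 0],
    [0, [0, 0, 0], 0],
  ],
)

```text
t: 16.05
position: [0.3015, 0.0417, 0.3403]
tcp_rot: [-3.12, 0.365, 0.0]
force: [-0.5, 0.9, -0.4]
width: 0.0854
```

Run:
```python
from h import *
t=snap('top','t9');s=snap('side','s9')
for nm,a in(('top0',t),('side0',s)):
    df=cv2.absdiff(load(nm)['image'],a['image']).max(2)
    x0,y0,x1,y1=(110,222,146,255) if nm=='top0' else (260,300,292,338)
    print(nm,'tin',int((df[y0:y1,x0:x1]>40).sum()))
def st(d,box):
    h=cv2.cvtColor(d['image'],cv2.COLOR_RGB2HSV);m=cv2.inRange(h,(26,150,120),(35,255,255));x0,y0,x1,y1=box
    ys,xs=np.nonzero(m[y0:y1,x0:x1]);return xs.mean()+x0,ys.mean()+y0,len(xs)
T,S=(225,185,315,205),(250,195,275,240)
p=lambda a,b:tri(a,st(a,T)[:2],b,st(b,S)[:2])
for a,b in((load('top0'),load('side0')),(t,s)): print(st(a,T),st(b,S),p(a,b).round(4))
go((.5,.1),.3,0)
```

```text
top0 tin 0
side0 tin 0
(np.float64(266.86896551724135), np.float64(195.73103448275862), 145) (np.float64(261.67857142857144), np.float64(214.46428571428572), 28) [ 0.5583 -0.029   0.0243]
(np.float64(267.5328947368421), np.float64(195.45394736842104), 152) (np.float64(261.42857142857144), np.float64(213.16666666666666), 42) [ 0.5591 -0.0308  0.0285]
t 16.15 shift [ 18.04 -10.12   4.02] turn -0.23 head -0.23 q6 1.54 F [0.3 0.2 0.5] w 0.0853 pos [0.3014 0.0426 0.3402]
```

The tin has not moved. The crude stripe centroid gives a smaller deck rise than expected, so I do one sharper check of the lip height before handing in.

Run:
```python
from h import *
a=load('side0');b=load('s9')
lip=np.array([.5483,-.0325]);c,s=np.cos(-.084),np.sin(-.084)
P=lambda z,y:(lip[0]+.005*c-s*y,lip[1]+.005*s+c*y,z)
g=lambda d:cv2.cvtColor(d['image'],cv2.COLOR_RGB2HSV)[...,1].astype(np.float32)
for y in(-.07,-.055,-.04,.04,.06):
    u,v=proj(a,P(.024,y));u2,v2=proj(a,P(.034,y))
    tpl=g(a)[int(v)-5:int(v)+6,int(u)-5:int(u)+6];
    w=cv2.resize(g(b)[int(v)-12:int(v)+13,int(u)-6:int(u)+7],None,fx=8,fy=8,interpolation=cv2.INTER_CUBIC);t8=cv2.resize(tpl,None,fx=8,fy=8,interpolation=cv2.INTER_CUBIC)
    r=cv2.matchTemplate(w,t8,cv2.TM_CCOEFF_NORMED);_,m,_,l=cv2.minMaxLoc(r);print(y,'found shift',(l[0]/8-1,l[1]/8-7),round(m,2),'expected 10mm',round(u2-u,2),round(v2-v,2))
print(onz(a,*proj(a,P(.024,0)),.024))
```

```text
-0.07 found shift (0.0, -1.5) 0.9 expected 10mm 0.11 -2.05
-0.055 found shift (0.0, -1.75) 0.99 expected 10mm 0.1 -2.05
-0.04 found shift (0.0, -1.75) 0.99 expected 10mm 0.1 -2.06
0.04 found shift (-1.0, 1.0) 0.82 expected 10mm 0.07 -2.07
0.06 found shift (-1.0, 0.75) 0.91 expected 10mm 0.06 -2.07
[ 0.55328237 -0.03291951  0.024     ]
```

```bash
python3 -c "
from plant import *
print(job_done())"
```

```text
the job is handed in; nothing more can be done
None
```

I pushed the wooden wedge under the lip until it jammed, turned the red knob clockwise onto the green notch, and handed the job in at about 16 s. The tool was clear of everything. One check, the deck height, came out slightly low.

- **Wedge:** the push force rose to about 21 N at the expected depth. After release the thick end stuck out about 46 mm (47 mm expected), which puts the lip at about 20 mm, level.
- **Deck height:** matching the side pictures gave a lip rise of about 8.5 mm on the right half, against about 10 mm expected. On the left half the match failed, probably because the knob hides the lip there. An earlier rough stripe-centre check gave only 4 mm. I trusted the depth and the force instead; the stop itself was not seen directly.
- **Knob:** after I let go, the bar's outline matched about 0.5–0.55 rad to the green side of up-slope. That corresponds to the 1.1 notch to within about 0.1 rad.
- **Bystanders:** the jar, tin and screwdriver showed no changed pixels in the top and side views. The tin was hidden by the arm at first and came out clean once the arm had moved away.

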